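# Set the coin counter's selector rod to its middle click

### The job

The selector rod on the side of the coin counter (the machine with the round coin dish on top) is pushed fully in; pull it out to its middle click, halfway along its travel, and let go. The banknote counter beside it has the same kind of rod: leave that one as it is.

Things in the scene. Friction and masses are not known exactly. Their poses are not given: they have to be found in the camera images.
- coin_counter: Fixed light grey machine, 240 (x) x 220 (y) x 90 mm high, with an open round coin dish (156 mm wide, rim 145 mm high) on top. Origin: centre of its underside. Its -x side faces the robot, turned up to 21 degrees. The rod leaves its +y side wall (at y = 110 mm), at x = -30 mm, 60 mm up. It stands left or right of the similar banknote counter; the knob has 50 mm clear around it.
- coin_knob (a point): Centre of the black knob on the coin counter's rod (8 mm steel): a level cylinder along the rod, 26 mm wide, 24 mm long, with a 30 mm wide, 5 mm thick disc on its outer end. 60 mm above the desk; moves with the rod. It is 40 mm off the side wall with the rod fully in, 70 at the middle click, 100 fully out. Can be pinched from above, fingers on its +x and -x sides.
- coin_rod (a joint): Travel of the coin counter's rod in m: 0 fully in, 0.03 middle click, 0.06 fully out; grows as it is pulled level along the machine's own +y. Starts fully in (within 2 mm). A spring click holds it at each of the three; leaving a click takes about 5 to 8 N, and let go within about 14 mm of the middle it snaps to the middle.
- note_knob (a point): Centre of an identical knob on the banknote counter's rod, to be left alone. That machine has the same case, but on top an upright feed hopper with a stack of notes (225 mm high) instead of a round dish. Its rod also leaves its +y side and starts fully in; its yaw differs.

How it is judged:
By the outcome, as a careful person would: the job done as asked, in the order asked, and still so for the second after the job is handed in, with the robot touching nothing.
It also fails if it takes over 29 s, if anything falls off the work surface, if the arm or the gripper's body presses on something with over 40 N, if the wrist force passes 120 N, or if a joint passes its speed limit or range.

### The arm

A 6-joint arm with a two-finger parallel gripper is mounted at the origin on the work surface. World frame = base frame: x ahead of the robot, y to its left, z up, the work surface at z = 0. Lengths are in m, angles in rad, forces in N, time in s.
With the tool pointing down it reaches from about 0.275 to 0.975 m from the base axis. Payload 8.4 kg.
Tool frame: the origin (TCP) lies midway between the tips of the shut fingers; the grasp point (between the pads) lies 19 mm behind it; z points along the fingers, y is the line along which they close (so a half turn about z gives the same grasp; the last joint's range is limited). The gripper opens to 92 mm and grips with 3 to 60 N. Pads are 20 mm wide; open, the fingers measure 128 mm over their backs; the gripper's body (75 mm by 189 mm) begins 69 mm behind the grasp point.
Start: joints at [1.173, 0.353, 1.633, -0, 1.155, -0.002], TCP at [0.241, 0.577, 0.215] pointing down, gripper open.
Joint ranges: [-2.63, 2.63], [-0.92, 2.1], [0.06, 2.66], [-1.3, 4.44], [0, 2.69], [-3.02, 3.02]. Speed limits (rad/s): [2.22, 2.22, 2.79, 3.14, 3.14, 3.14].

### API

Orientations are given as a unit quaternion [w, x, y, z].
In Python, from bench import get_state, capture, camera_model, hand_in, spot_in gives the robot as it stands.
- The arm moves only by the tool move_arm, never from a script. Its argument "series" is a list of rows, each an object with "jaw": the opening in per cent of the stroke, from 0 (shut) to 100 (fully open); "offset": the shift along the tool's x, y, z in mm, a list of three; "angular": the turn, a rotation vector about the tool's x, y, z in rad, a list of three. A call has 1 to 8 rows; each row shifts and turns the commanded pose from where the row before left it, along the tool's axes as they then stand; what a row does not reach is not made up. A row lasts 1/10 s, in which the tool goes at most 50 mm and 8.59 degrees, less where a joint would pass 70% of its speed; a pose out of reach is approached as far as the arm can. A call is refused whole if a number of a shift passes 50 or a number of a turn 0.15, either way. A call with a gripper value outside its range is refused whole. The fingers move at their own pace and stop on an object; the grip force is fixed at half the most. Time passes only in rows, so rows that do not move let the fingers close. It gives the time, the measured TCP pose, the force, the opening and the grip force at its end, in the units of the state.
- get_state(): the state, without advancing time (a new reading comes with each control period).
- capture(name): name is "scene" or "top" or "wrist"; returns (picture, depth): 384x512x3 uint8, red, green, blue; 384x512 float32, m along the optical axis (not along the pixel's ray), 0 where there is no reading.
- camera_model(name): a dict with "fx", "fy", "cx", "cy" (pixels), "rvec" (rotation vector, rad) and "tvec" (3), from world to camera coordinates, as OpenCV has them. Camera axes: x right, y down, z forward; pixel columns grow to the right and rows downward; lengths in m; the calibration is good to about 2 mm. The wrist camera is an equidistant fisheye: a pixel r from the principal point sees the ray r / f radians off the axis. A picture is of the moment at which its call begins: read the wrist's pose just before it. camera_model takes no time and is no camera call; for the wrist camera it gives the pose at the moment of the call.
- hand_in(): hands the job in; it is judged then, once.
Trained networks look in the newest picture that a camera, given by its name, has taken for a name from the list of things; names that differ only in an ending like _2 or _b are one class to them, and where a whole thing is asked for, a point or a joint stands for the part that bears it (a point fixed in the world has none). Each returns a list of dicts, best first, with "p" (0 to 1); they miss things now and then, are a little off and sometimes report something else, mostly with a low value. They report only what shows in the picture. A call takes as long as a camera call.
- spot_in(camera, thing): "pixel" ([column, row] in pixels, amid what is visible of it).
The state is a dict: "time": time; "joint_positions": joint angles; "joint_velocities": joint speeds; "tau": joint torques, N m; "tool_pos": TCP position; "tcp_rot": TCP orientation; "force": force on the tool from outside, world axes, zero at the start; "wrist_torque": the same for the moment, N m; "width": finger opening in m; "grasp_force": force on a finger pad.
Only numpy, scipy, OpenCV 4.12 (cv2) and the standard library are available. Lean on these libraries where they do the work, as an engineer would, in place of code of your own. Each camera call takes 0.05 s, during which the arm holds its last target. There are 200 camera calls.

## Working session

There is one attempt and no reset: what is moved stays moved. The work goes in short steps, Python scripts to look and compute and a tool call to move; the robot and the scene stay as the last step left them, time stands still between calls to the robot, and variables do not carry over. Pictures are saved under pics/ and viewed, at most 10 in all, crops included, and the job is handed in when it is done.

Besides the shell and the picture viewer there is one more tool, called as a command line: name --argument value ..., lists and objects as JSON in quotes. move_arm: Moves the arm, as the interface text tells. Its arguments: {"type":"object","properties":{"series":{"type":"array"}},"required":["series"]}

```bash
mkdir -p pics
cat > h.py <<'E'
from bench import *
import numpy as np, cv2
def pose(c):
    m=camera_model(c); R=cv2.Rodrigues(np.array(m["rvec"],float))[0]; return m,R,np.array(m["tvec"],float)
def ray(c,px):
    m,R,t=pose(c); x=(px[0]-m["cx"])/m["fx"]; y=(px[1]-m["cy"])/m["fy"]
    if c=="wrist":
        r=np.hypot(x,y); s=np.sin(r)/r if r>1e-9 else 1; d=np.array([x*s,y*s,np.cos(r)])
    else: d=np.array([x,y,1.])
    return -R.T@t, R.T@d, d
def pt(c,px,dep):
    o,w,d=ray(c,px); u,v=int(round(px[0])),int(round(px[1]))
    z=np.median(dep[max(v-1,0):v+2,max(u-1,0):u+2]); return o+w*(z/d[2]), z
def tri(a,b):
    (o1,w1,_),(o2,w2,_)=a,b
    A=np.stack([w1,-w2],1); s=np.linalg.lstsq(A,o2-o1,rcond=None)[0]
    p,q=o1+w1*s[0],o2+w2*s[1]; return (p+q)/2,np.linalg.norm(p-q)
E
python3 - <<'E'
from h import *
s=get_state(); print(s["tcp_rot"],s["time"])
for c in("scene","top"):
    im,d=capture(c); cv2.imwrite(f"pics/{c}0.png",im[:,:,::-1])
    for th in("coin_counter","coin_knob","note_knob"):
        for r in spot_in(c,th)[:3]: print(c,th,np.round(r["pixel"]),round(r["p"],2),np.round(pt(c,r["pixel"],d)[0],3))
E
```

```text
[-1.39294733e-04  1.96610550e-01  9.80481427e-01 -6.66157714e-04] 0.0
scene coin_knob [194. 190.] 0.44 [ 0.592 -0.147  0.067]
scene note_knob [391. 232.] 0.53 [0.541 0.283 0.068]
top coin_counter [366. 162.] 0.86 [ 0.552 -0.304  0.101]
top coin_knob [310. 157.] 0.6 [ 0.573 -0.169  0.07 ]
top note_knob [137. 176.] 0.51 [0.525 0.276 0.071]
```

View pics/scene0.png

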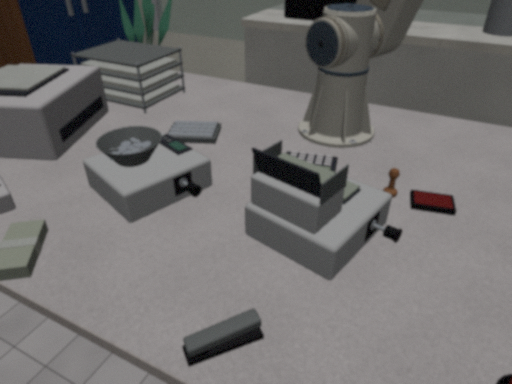

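View pics/top0.png

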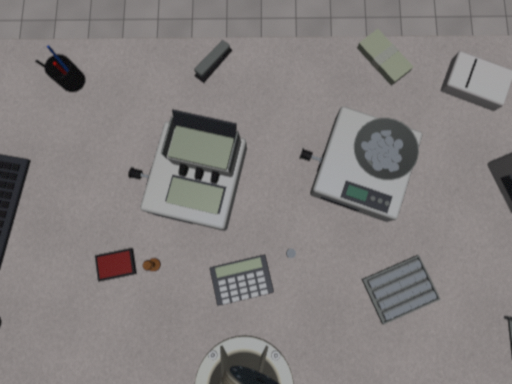

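The scene picture shows the coin counter (dish at 130,140) with its knob at (193,188). In the top picture the knob is at (306,155) and the case's left edge runs from (342,107) to (314,195). The banknote counter stands to the left, with its knob at (136,174).

Run:
```python
from h import *
im,d=capture("top"); m,R,t=pose("top")
v,u=np.mgrid[90:230,295:440]; z=d[90:230,295:440]
P=np.stack([(u-m["cx"])/m["fx"]*z,(v-m["cy"])/m["fy"]*z,z],-1).reshape(-1,3); P=(P-t)@R
Q=P[(P[:,2]>.08)&(P[:,2]<.2)]; r=cv2.minAreaRect((Q[:,:2]*1000).astype(np.float32)); print(r,np.round(cv2.boxPoints(r)))
K=P[(P[:,2]>.05)&(P[:,2]<.08)&(P[:,1]>-.185)]; print(len(K),K.mean(0),K.min(0),K.max(0))
for b in((193,188),(194,190)): print(tri(ray("top",(306,155)),ray("scene",b)))
s=get_state(); print(s["tool_pos"],s["tcp_rot"],s["time"])
c,Rw,tw=pose("wrist"); print(-Rw.T@tw, Rw[2])
```

```text
((557.2463989257812, -311.92327880859375), (221.9795684814453, 239.1843719482422), 70.3204345703125) [[ 407. -376.]
 [ 632. -457.]
 [ 707. -248.]
 [ 482. -167.]]
157 [ 0.56368759 -0.163432    0.06790855] [ 0.47676845 -0.18458627  0.0506538 ] [ 0.5952018  -0.14138275  0.07941765]
(array([ 0.58066058, -0.1594604 ,  0.06225641]), np.float64(0.0005878865856359415))
(array([ 0.58108095, -0.1586776 ,  0.05745636]), np.float64(0.003613319340614165))
[0.24093375 0.57664259 0.21450166] [-3.17895602e-05  1.96619220e-01  9.80479921e-01 -7.63676085e-05] 0.45
[0.17617036 0.60378508 0.38578626] [ 0.23176173 -0.09704379 -0.96791994]
```

move_arm --series '[{"jaw": 60,"offset": [0,0,-40],"angular": [0,0,0]},{"jaw": 60,"offset": [0,0,-40],"angular": [0,0,0]},{"jaw": 60,"offset": [0,0,-40],"angular": [0,0,0]},{"jaw": 60,"offset": [-33,-30,0],"angular": [0,0,0]},{"jaw": 60,"offset": [-33,-30,0],"angular": [0,0,0]},{"jaw": 60,"offset": [-33,-30,0],"angular": [0,0,0]},{"jaw": 60,"offset": [-33,-30,0],"angular": [0,0,0]},{"jaw": 60,"offset": [-33,-30,0],"angular": [0,0,0]}]'

```text
time: 1.25
tool_pos: [0.3358, 0.373, 0.3347]
tcp_rot: [0.0, 0.196, 0.981, 0.0]
force: [0.3, -0.4, 0.6]
width: 0.0552
grasp_force: 0.0
```

move_arm --series '[{"jaw": 60,"offset": [-33,-30,0],"angular": [0,0,0]},{"jaw": 60,"offset": [-33,-30,0],"angular": [0,0,0]},{"jaw": 60,"offset": [-33,-30,0],"angular": [0,0,0]},{"jaw": 60,"offset": [-33,-30,0],"angular": [0,0,0]},{"jaw": 60,"offset": [-33,-30,0],"angular": [0,0,0]},{"jaw": 60,"offset": [-33,-30,0],"angular": [0,0,0]},{"jaw": 60,"offset": [-33,-30,0],"angular": [0,0,0]},{"jaw": 60,"offset": [-33,-30,0],"angular": [0,0,0]}]'

```text
time: 2.05
tool_pos: [0.4869, 0.0496, 0.3349]
tcp_rot: [0.0, 0.197, 0.98, 0.0]
force: [0.7, 0.3, -0.2]
width: 0.0552
grasp_force: 0.0
```

move_arm --series '[{"jaw": 60,"offset": [-33,-30,0],"angular": [0,0,0]},{"jaw": 60,"offset": [-33,-30,0],"angular": [0,0,0]},{"jaw": 60,"offset": [-33,-30,0],"angular": [0,0,0]},{"jaw": 60,"offset": [-33,-30,0],"angular": [0,0,0]},{"jaw": 60,"offset": [-33,-30,0],"angular": [0,0,0]},{"jaw": 60,"offset": [0,0,0],"angular": [0,0,0.14]},{"jaw": 60,"offset": [0,0,0],"angular": [0,0,0.14]},{"jaw": 60,"offset": [0,0,0],"angular": [0,0,0.14]}]'

```text
time: 2.85
tool_pos: [0.5808, -0.1511, 0.3343]
tcp_rot: [-0.0, 0.4, 0.917, -0.0]
force: [1.0, 0.3, -0.4]
width: 0.0553
grasp_force: 0.0
```

move_arm --series '[{"jaw": 60,"offset": [0,0,0],"angular": [0,0,0.14]},{"jaw": 60,"offset": [0,0,0],"angular": [0,0,0.14]},{"jaw": 60,"offset": [0,0,0],"angular": [0,0,0.14]},{"jaw": 60,"offset": [0,0,0],"angular": [0,0,0.14]},{"jaw": 60,"offset": [0,0,0],"angular": [0,0,0.14]},{"jaw": 60,"offset": [0,0,0],"angular": [0,0,0.14]},{"jaw": 60,"offset": [0,0,0],"angular": [0,0,0.12]},{"jaw": 60,"offset": [0,0,0],"angular": [0,0,0]}]'

```text
time: 3.65
tool_pos: [0.5808, -0.1506, 0.3346]
tcp_rot: [-0.0, 0.776, 0.63, -0.0]
force: [0.1, 0.5, 0.3]
width: 0.0551
grasp_force: 0.0
```

move_arm --series '[{"jaw": 60,"offset": [0,0,50],"angular": [0,0,0]},{"jaw": 60,"offset": [0,0,50],"angular": [0,0,0]},{"jaw": 60,"offset": [0,0,0],"angular": [0,0,0.138]},{"jaw": 60,"offset": [0,0,0],"angular": [0,0,0]}]'

```text
time: 4.05
tool_pos: [0.58, -0.1504, 0.2331]
tcp_rot: [-0.001, 0.817, 0.576, -0.001]
force: [0.3, 0.1, 2.2]
width: 0.0552
grasp_force: 0.0
```

Run:
```python
from h import *
s=get_state(); print(s["tool_pos"],s["tcp_rot"])
im,d=capture("wrist"); cv2.imwrite("pics/w1.png",im[:,:,::-1])
for r in spot_in("wrist","coin_knob")[:3]: print(np.round(r["pixel"]),round(r["p"],2),pt("wrist",r["pixel"],d)[0])
# predicted pixel of knob
m,R,t=pose("wrist"); p=R@np.array([.5805,-.1598,.06])+t; th=np.arccos(p[2]/np.linalg.norm(p)); q=p[:2]/np.hypot(*p[:2])*th
print(m["cx"]+m["fx"]*q[0],m["cy"]+m["fy"]*q[1])
```

```text
[ 0.58003745 -0.15035755  0.23310862] [-0.00107049  0.81711335  0.57647535 -0.00089194]
[255. 189.] 0.66 [ 0.58146307 -0.16182311  0.07647164]
253.34694560837076 184.52479007726413
```

View pics/w1.png

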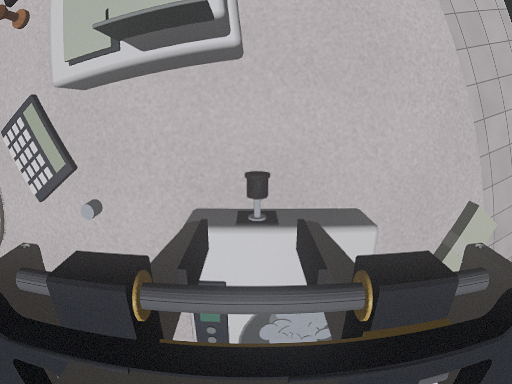

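The wrist picture shows the knob at (258,186), its disc at row 174, and the wall parallel to the rows, so the yaw is right. The knob sits about 4 px right of my prediction, so I correct a few mm and descend.

move_arm --series '[{"jaw": 60,"offset": [-9,7,0],"angular": [0,0,0]},{"jaw": 60,"offset": [0,0,40],"angular": [0,0,0]},{"jaw": 60,"offset": [0,0,40],"angular": [0,0,0]},{"jaw": 60,"offset": [0,0,20],"angular": [0,0,0]},{"jaw": 60,"offset": [0,0,0],"angular": [0,0,0]}]'

```text
time: 4.65
tool_pos: [0.5833, -0.1617, 0.1325]
tcp_rot: [-0.001, 0.817, 0.577, -0.001]
force: [0.9, 1.0, 0.1]
width: 0.0554
grasp_force: 0.0
```

Run:
```python
from h import *
s=get_state(); print(s["tool_pos"],s["tcp_rot"],s["force"])
im,d=capture("wrist"); cv2.imwrite("pics/w2.png",im[:,:,::-1])
for r in spot_in("wrist","coin_knob")[:3]: print(np.round(r["pixel"]),round(r["p"],2),pt("wrist",r["pixel"],d)[0])
m,R,t=pose("wrist"); print(m["fx"])
for P in ([.584,-.161,.06],s["tool_pos"]):
    p=R@np.array(P)+t; th=np.arccos(p[2]/np.linalg.norm(p)); q=p[:2]/np.hypot(*p[:2])*th
    print(m["cx"]+m["fx"]*q[0],m["cy"]+m["fy"]*q[1])
```

```text
[ 0.58325189 -0.16172409  0.13253748] [-0.00130931  0.81677965  0.57694708 -0.00116897] [0.93876072 0.98363538 0.11282109]
[252. 206.] 0.82 [ 0.58580135 -0.16171581  0.07709444]
297.3186396354542
249.6469934353055 199.64569570374624
248.14661140453214 232.3730450645547
```

View pics/w2.png

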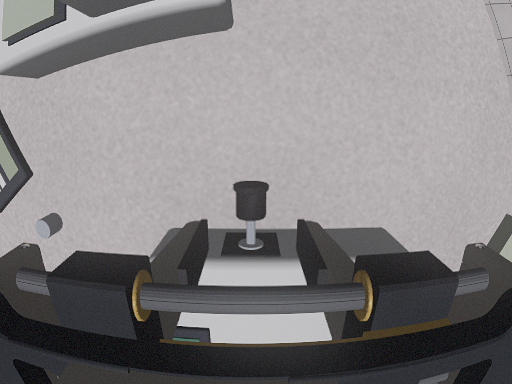

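The knob is at (251,202), midway between the fingers and within 2 px of the prediction. I descend and close.

move_arm --series '[{"jaw": 60,"offset": [0,0,30],"angular": [0,0,0]},{"jaw": 60,"offset": [0,0,30],"angular": [0,0,0]},{"jaw": 60,"offset": [0,0,30],"angular": [0,0,0]},{"jaw": 60,"offset": [0,0,0],"angular": [0,0,0]}]'

```text
time: 5.15
tool_pos: [0.5835, -0.1614, 0.0433]
tcp_rot: [-0.001, 0.817, 0.576, -0.001]
force: [0.4, -0.3, 0.6]
width: 0.0551
grasp_force: 0.0
```

move_arm --series '[{"jaw": 10,"offset": [0,0,0],"angular": [0,0,0]},{"jaw": 10,"offset": [0,0,0],"angular": [0,0,0]},{"jaw": 10,"offset": [0,0,0],"angular": [0,0,0]},{"jaw": 10,"offset": [0,0,0],"angular": [0,0,0]},{"jaw": 10,"offset": [0,0,0],"angular": [0,0,0]},{"jaw": 10,"offset": [0,0,0],"angular": [0,0,0]}]'

```text
time: 5.75
tool_pos: [0.5822, -0.1607, 0.0458]
tcp_rot: [-0.002, 0.817, 0.576, -0.001]
force: [-9.8, 3.3, 11.7]
width: 0.0251
grasp_force: 30.0
```

Side force and lift show the grip is slightly high and off centre, so I regrip once.

move_arm --series '[{"jaw": 60,"offset": [0,0,0],"angular": [0,0,0]},{"jaw": 60,"offset": [0,0,0],"angular": [0,0,0]},{"jaw": 60,"offset": [0,-1.5,4],"angular": [0,0,0]},{"jaw": 10,"offset": [0,0,0],"angular": [0,0,0]},{"jaw": 10,"offset": [0,0,0],"angular": [0,0,0]},{"jaw": 10,"offset": [0,0,0],"angular": [0,0,0]},{"jaw": 10,"offset": [0,0,0],"angular": [0,0,0]},{"jaw": 10,"offset": [0,0,0],"angular": [0,0,0]}]'

```text
time: 6.55
tool_pos: [0.5821, -0.1606, 0.0404]
tcp_rot: [-0.001, 0.817, 0.576, -0.001]
force: [-3.8, 2.5, 3.4]
width: 0.0252
grasp_force: 30.2
```

move_arm --series '[{"jaw": 10,"offset": [5,0,0],"angular": [0,0,0]},{"jaw": 10,"offset": [5,0,0],"angular": [0,0,0]},{"jaw": 10,"offset": [5,0,0],"angular": [0,0,0]},{"jaw": 10,"offset": [5,0,0],"angular": [0,0,0]},{"jaw": 10,"offset": [5,0,0],"angular": [0,0,0]},{"jaw": 10,"offset": [4,0,0],"angular": [0,0,0]},{"jaw": 10,"offset": [0,0,0],"angular": [0,0,0]},{"jaw": 10,"offset": [0,0,0],"angular": [0,0,0]}]'

```text
time: 7.35
tool_pos: [0.592, -0.1329, 0.0404]
tcp_rot: [-0.001, 0.817, 0.576, -0.0]
force: [-4.6, 2.8, 3.1]
width: 0.0251
grasp_force: 30.0
```

Run:
```python
from h import *
im,d=capture("wrist"); cv2.imwrite("pics/w3.png",im[:,:,::-1])
```

```text
(no output)
```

View pics/w3.png

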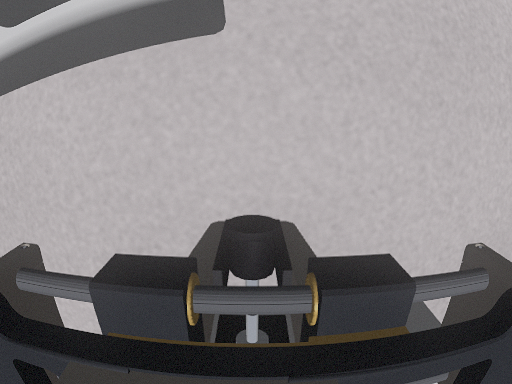

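The knob (252,245) is held with a longer rod showing behind it, and the tool has moved 29.4 mm with little force left. I release and go straight up.

move_arm --series '[{"jaw": 60,"offset": [0,0,0],"angular": [0,0,0]},{"jaw": 60,"offset": [0,0,0],"angular": [0,0,0]},{"jaw": 60,"offset": [0,0,0],"angular": [0,0,0]},{"jaw": 60,"offset": [0,0,-20],"angular": [0,0,0]},{"jaw": 60,"offset": [0,0,-30],"angular": [0,0,0]},{"jaw": 60,"offset": [0,0,-40],"angular": [0,0,0]},{"jaw": 60,"offset": [0,0,-50],"angular": [0,0,0]},{"jaw": 60,"offset": [0,0,-50],"angular": [0,0,0]}]'

```text
time: 8.2
tool_pos: [0.5926, -0.1336, 0.2323]
tcp_rot: [0.0, 0.817, 0.576, -0.0]
force: [0.5, -0.1, 0.3]
width: 0.0552
grasp_force: 0.0
```

Run:
```python
from h import *
im,d=capture("wrist"); cv2.imwrite("pics/w4.png",im[:,:,::-1]); ms,ds=capture("scene")
for c,D in(("wrist",d),("scene",ds)):
    for r in spot_in(c,"coin_knob")[:2]: print(c,np.round(r["pixel"]),round(r["p"],2),pt(c,r["pixel"],D)[0])
```

```text
wrist [251. 186.] 0.85 [ 0.59326218 -0.14077167  0.07610797]
scene [201. 194.] 0.67 [ 0.60235637 -0.12123955  0.07126928]
```

View pics/w4.png

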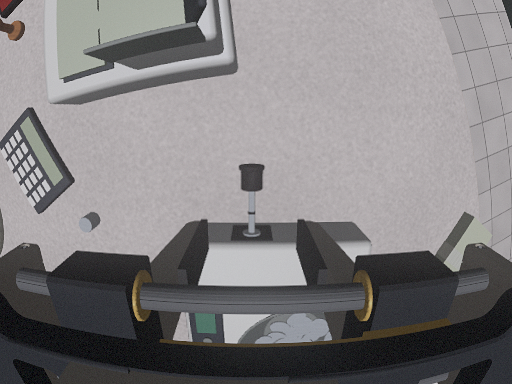

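The knob now sits at (251,178) with about twice as much rod showing. The scene view also puts the move at about 28 mm, so it is at the middle click.

```bash
python3 -c "from bench import *; print(hand_in())"
```

```text
the job is handed in; nothing more can be done
None
```

I pulled the coin counter's rod out about 29 mm, to its middle click, let go, and handed the job in at about 8.3 s with the arm clear; the banknote counter's rod was not touched.

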